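# Stow the shunter in its carrying case

## Task

Push the lid of the metal carrying case up and over until it stays open by itself against its stop. Then lift the model locomotive off its sloping service cradle and set it down, without dropping it, upright on its bed in the free bay of the case, between the bed's two end blocks (either way round). Let go of everything, and do not knock the bystanders or shift the two wagons in the case.

Things in the scene. Friction and masses are not known exactly. Their poses are not given: they have to be found in the camera images.
- case: Fixed bare-metal carrying case, 168 (x) x 260 (y) x 75 mm high without its lid, walls and floor 5 mm. Origin: centre of its underside, on the table. Its x axis points from the front (lip) side, which faces the robot, to the hinge side. Inside are three bays lengthwise along x, 76 mm apart in y (centres at y = -76, 0, +76 mm), parted by ribs 3 mm thick reaching 23 mm above the table; two hold wagons and one the bed.
- lid (a joint): Lid angle, rad: 0 closed, 1.9 fully open at its stop (leaning back beyond the case). It turns about the case's y axis; the front edge rises and goes back over the hinge. Released below about 1.4 rad it falls shut; above, it falls open and stays against the stop. Mass about 0.35 kg, hinge nearly free: about 2 N at the lip lifts it.
- hinge (a point): Middle of the lid's hinge axis, at the top of the case's far wall, 75 mm above the table (84 mm along +x from the case's centre). Its axes turn with the lid; y is the hinge axis.
- lip (a point): Middle of the free front edge of the lid's lip, on its underside; 198 mm from the hinge axis and, when closed, 75 mm above the table. The lip is a flat steel strip 6 mm thick and 200 mm long (along y), sticking out 30 mm in front of the case's front wall, free underneath. Behind it the lid is a hollow shell: 22 mm tall, walls 5 mm, underside level with the lip and open. There is no handle: push up from under the lip with tilted fingers.
- bed: The locomotive's dark rubber bed, fixed in the one free bay of the case, hidden until the lid is open: a pad 156 x 60 x 4 mm with an end block (6 mm thick, 46 mm wide, 14 mm above the pad) at each end, 144 mm apart inside. Origin: centre of its underside, 5 mm above the table. x runs lengthwise, as the case's x.
- loco_mid (a point): Loose model diesel shunter, grey and dark, about 0.35 kg; this point is at its centre, 39 mm above its underside. x runs lengthwise towards its cab, y across, z up from its underside. Footplate 130 long x 46 wide, from the underside to 24 mm above it. On it: the hood, 34 mm wide, from x = -62 to +20 mm, top 64 mm above the underside (the place to grasp, across y, best near x = -5 mm); and the cab, 44 mm wide, from x = +21 to +57 mm, roof 78 mm above the underside.
- cradle: Fixed plywood service cradle, 170 x 80 mm foot. Origin: centre of its foot, on the table. Its deck slopes 28 degrees, rising along its x axis (away from the robot), centre of the deck 65 mm above the table. The locomotive stands on the deck, cab uphill, nose against a low end stop and between two guide strips 6 mm thick that reach 10 mm above the deck.
- wagon_a_mid (a point): Low flat wagon with a plank load, 120 x 44 x 40 mm, standing lengthwise in one bay of the case; this point is at its centre. Leave it.
- wagon_b_mid (a point): Low flat wagon with a pipe load, 120 x 44 x 46 mm, standing lengthwise in another bay; this point is at its centre. Leave it.
- tower: Bystander: model tower 53 x 53 x 142 mm high, beside the cradle. Origin: centre of its underside.
- house: Bystander: model house with a gable roof, 66 x 60 x 95 mm high, on the other side of the cradle. Origin: centre of its underside.
- glue: Bystander: white glue bottle, 40 mm diameter, 120 mm high, standing about 50 mm before the lip of the case, anywhere along it. Origin: centre of its underside.
- brushpot: Bystander: white brush pot, 70 mm diameter, 90 mm high, beyond the work. Origin: centre of its underside.
- driver: Bystander: screwdriver, 170 mm long, lying at the far left. Origin: the middle of its underside.
- paintjar: Bystander: glass paint jar, 48 mm diameter, 55 mm high, at the far right. Origin: centre of its underside.
Things that resemble listed ones, but are neither listed nor needed, are in the scene too. What is shaped like the part that bears loco_mid but pink is not meant. What is shaped like the cradle but yellow is not meant.

How it is judged:
On the way, in this order (a step that is already met when the one before it is completed fails the run):
1. the lid stands open by itself (beyond 1.75 rad), untouched (value of joint lid above 1.75 rad and contact force between each of the arm, the fingers and lid below 0.2 N), for 0.2 s.
2. the locomotive is lifted clear of its cradle (contact force between loco and cradle below 0.05 N and distance between loco_mid and cradle above 0.14 m), for 0.1 s.
3. the locomotive stands on its bed, released (x of loco_mid in the frame of bed between -0.011 and 0.011 m and y of loco_mid in the frame of bed between -0.018 and 0.018 m and z of loco_mid in the frame of bed between 0.038 and 0.047 m and angle between loco_mid's own z axis and vertical below 0.08 rad and linear speed of loco below 0.02 m/s and contact force between the fingers and loco below 0.2 N), for 0.2 s.
At the end, for the whole second after the job is handed in: The lid rests open by itself beyond 1.75 rad; the locomotive is released and at rest on the bed: its centre within 11 mm lengthwise and 18 mm sideways of the bed's centre, 38 to 47 mm above the bed's underside (so not on an end block or rib), within 0.08 rad of upright (all of step 1 and all of step 3); the robot touches nothing.
It fails at once if a bystander (tower, house, glue bottle, brush pot, screwdriver, paint jar) is shifted by more than 25 mm (distance of any of tower, house, glue, brushpot, driver, paintjar from where it was at the start of the episode above 0.025 m).
It fails at once if a wagon in the case is shifted by more than 25 mm (distance of any of wagon_a_mid, wagon_b_mid from where it was at the start of the episode above 0.025 m).
It fails at once if the locomotive is dropped (it falls free, faster than 0.8 m/s) (linear speed of loco above 0.8 m/s and contact force between the fingers and loco below 0.2 N).
It also fails if it takes over 59 s, if anything falls off the work surface, if the arm or the gripper's body presses on something with over 40 N, if the wrist force passes 120 N, or if a joint passes its speed limit or range.

## Robot

A 6-joint arm with a two-finger parallel gripper is mounted at the origin on the work surface. World frame = base frame: x ahead of the robot, y to its left, z up, the work surface at z = 0. Lengths are in m, angles in rad, forces in N, time in s.
With the tool pointing down it reaches from about 0.35 to 0.775 m from the base axis. Payload 7.3 kg.
Tool frame: the origin (TCP) lies midway between the tips of the shut fingers; the grasp point (between the pads) lies 19 mm behind it (robot.grip_depth is the z of the grasp point in the tool frame, in m); z points along the fingers, y is the line along which they close (so a half turn about z gives the same grasp; the last joint's range is limited). The gripper opens to 92 mm and grips with 3 to 60 N. Pads are 19 mm wide; open, the fingers measure 130 mm over their backs; the gripper's body (75 mm by 190 mm) begins 47 mm behind the grasp point.
Start: joints at [-1.459, 0.342, 1.524, -0, 1.275, -0.146], TCP at [0.134, -0.508, 0.227] pointing down, gripper open.
Joint ranges: [-2.53, 2.53], [-0.77, 2.02], [0.04, 2.7], [-1, 4.14], [0.28, 2.66], [-3.11, 3.11]. Speed limits (rad/s): [2.57, 2.57, 3.14, 3.14, 3.14, 3.14].

## Interface

Orientations are given as [roll, pitch, yaw] about the fixed x, y, z axes, in that order (R = Rz(yaw) Ry(pitch) Rx(roll)).
In Python, from cell import robot, viewer gives the robot as it stands.
- The arm moves only by the tool step_arm, never from a script. Its argument "increments" is a list of rows, each an object with "delta_pos": the shift along the tool's x, y, z in cm, a list of three; "dr": the turn, a rotation vector about the tool's x, y, z in degrees, a list of three; "fingers": the closure, from -1 (fully open) to 1 (shut), so that 0 is half open. In form: [{"delta_pos": [tx, ty, tz], "dr": [wx, wy, wz], "fingers": fingers}, ...]. A call has exactly 5 rows; each row is the pose to reach, as a shift and turn from the pose commanded when the call began, along the tool's axes at that moment; what a row does not reach only later rows make up. A row lasts 1/8 s, in which the tool goes at most 62.5 mm and 10.7 degrees, less where a joint would pass 70% of its speed; a pose out of reach is approached as far as the arm can. A call with a gripper value outside its range is refused whole. The fingers move at their own pace and stop on an object; "newtons" is the grip in N (left out, the last holds). Time passes only in rows, so rows that repeat a pose let the fingers close, or fill a call up. It gives the time, the measured TCP pose, the force, the opening and the grip force at its end, in the units of the state.
- robot.observe(): the state, without advancing time (a new reading comes with each control period).
- viewer.read_camera(name): name is "side" or "top" or "wrist"; returns the picture (400x640x3 uint8, red, green, blue); there is no depth.
- viewer.camera_params(name): a dict with "K" (3x3 intrinsics, pixels), "T" (4x4, takes a point from camera to world coordinates). Camera axes: x right, y down, z forward; pixel columns grow to the right and rows downward; lengths in m; the calibration is good to about 2 mm. The wrist camera is an equidistant fisheye: a pixel r from the principal point sees the ray r / f radians off the axis. A picture is of the moment at which its call begins: read the wrist's pose just before it. camera_params takes no time and is no camera call; for the wrist camera it gives the pose at the moment of the call.
- robot.hand_in(): hands the job in; it is judged then, once.
The state is a dict: "time": time; "qpos": joint angles; "qvel": joint speeds; "joint_efforts": joint torques, N m; "tool_pos": TCP position; "tool_rot": TCP orientation; "contact_force": force on the tool from outside, world axes, zero at the start; "torque": the same for the moment, N m; "opening": finger opening in m; "grip_force": force on a finger pad.
Only numpy, scipy, OpenCV 4.12 (cv2) and the standard library are available. Lean on these libraries where they do the work, as an engineer would, in place of code of your own. Each camera call takes 0.05 s, during which the arm holds its last target. There are 200 camera calls.

## Working session

There is one attempt and no reset: what is moved stays moved. The work goes in short steps, Python scripts to look and compute and a tool call to move; the robot and the scene stay as the last step left them, time stands still between calls to the robot, and variables do not carry over. Pictures are saved under pics/ and viewed, at most 10 in all, crops included, and the job is handed in when it is done.

Besides the shell and the picture viewer there is one more tool, called after ">>>" by a JSON object that holds its "name" and its "arguments". step_arm: Moves the arm, as the interface text tells. Its arguments: {"type":"object","properties":{"increments":{"type":"array"},"newtons":{"type":"number"}},"required":["increments"]}

```bash
mkdir -p pics
python3 - <<'E'
from cell import robot, viewer
import cv2,numpy as np
for n in ("side","top"):
    im=viewer.read_camera(n); p=viewer.camera_params(n)
    cv2.imwrite(f"pics/{n}0.png",im[...,::-1]); print(n,p["K"].tolist() if hasattr(p["K"],'tolist') else p["K"],np.round(p["T"],4).tolist())
o=robot.observe();print(o)
E
```

```text
side [[424.1248500198711, 0.0, 322.6865121846041], [0.0, 424.1248500198711, 201.78215138287388], [0.0, 0.0, 1.0]] [[-0.8825, -0.234, 0.4079, 0.1082], [-0.4699, 0.4752, -0.7439, 0.9209], [-0.0198, -0.8482, -0.5293, 0.6902], [0.0, 0.0, 0.0, 1.0]]
top [[403.26075703095665, 0.0, 323.5570936222228], [0.0, 403.26075703095665, 203.35388539318163], [0.0, 0.0, 1.0]] [[-0.0229, -0.995, 0.0973, 0.4758], [-0.9997, 0.0227, -0.0036, 0.0821], [0.0014, -0.0974, -0.9952, 1.221], [0.0, 0.0, 0.0, 1.0]]
{'time': 0.1, 'qpos': array([-1.45900165e+00,  3.42668324e-01,  1.52488224e+00,  1.02030080e-05,
        1.27536695e+00, -1.46038329e-01]), 'qvel': array([-7.61068661e-05, -7.82157416e-04, -3.47140361e-03, -1.01579252e-03,
        4.17467535e-04, -6.17027827e-04]), 'joint_efforts': array([ 2.31007085e-03, -4.32004023e+01, -2.44694102e+01,  7.19309575e-02,
        5.26535546e-02, -5.40977499e-05]), 'tool_pos': array([ 0.13383496, -0.50730903,  0.22612021]), 'tool_rot': array([-3.14028332e+00, -2.02446337e-04,  2.57829899e-01]), 'contact_force': array([ 0.08818156, -0.24047315, -0.1705194 ]), 'torque': array([-0.00120045, -0.01652302, -0.03794398]), 'grip_force': 0.0, 'opening': 0.09207601494314648}
```

View pics/top0.png

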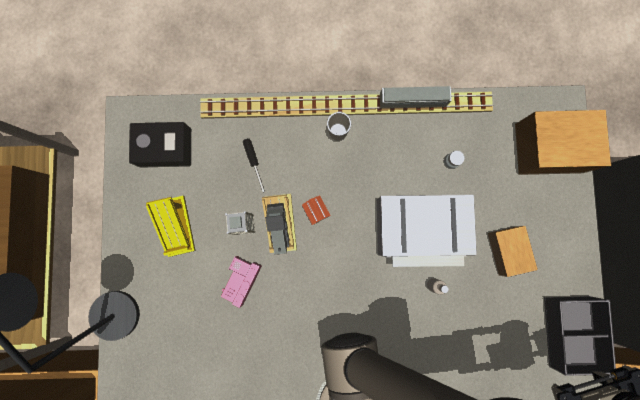

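View pics/side0.png

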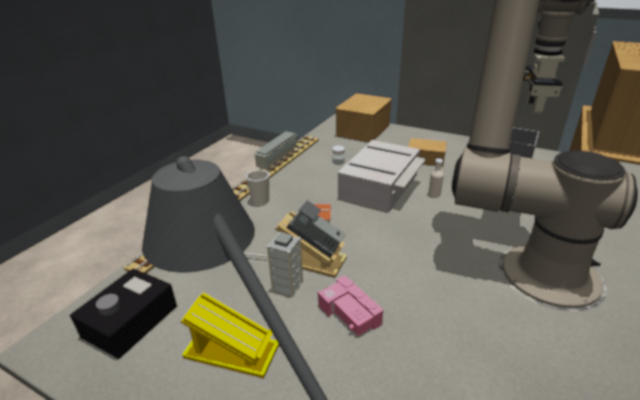

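The top view shows the case at about (427,228) with its lip at row 262. The glue bottle is at (440,287), the plywood cradle with the grey loco at (278,225), the tower at (238,222) and the house at (316,210). There are two look-alikes: the yellow cradle at (170,225) and the pink loco at (240,282). The plywood cradle with the grey-dark loco matches the description, so I'll confirm it in an enlarged crop.

```bash
cat > h.py <<'E'
from cell import robot, viewer
import cv2,numpy as np
from scipy.spatial.transform import Rotation as R
def w(name,u,v,z):
    p=viewer.camera_params(name);K=np.array(p["K"]);T=np.array(p["T"])
    d=T[:3,:3]@np.linalg.solve(K,[u,v,1]);o=T[:3,3];return o+d*(z-o[2])/d[2]
def px(name,P):
    p=viewer.camera_params(name);K=np.array(p["K"]);T=np.array(p["T"])
    c=T[:3,:3].T@(np.array(P)-T[:3,3]);c=K@c;return c[:2]/c[2]
E
python3 - <<'E'
import cv2,numpy as np
im=cv2.imread("pics/top0.png")
a=cv2.resize(im[185:265,255:335],(400,400),interpolation=cv2.INTER_CUBIC)
b=cv2.resize(im[185:300,370:485],None,fx=400/115,fy=400/115,interpolation=cv2.INTER_CUBIC)
cv2.imwrite("pics/crop1.png",np.hstack([a,b]))
E
```

```text
(no output)
```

View pics/crop1.png

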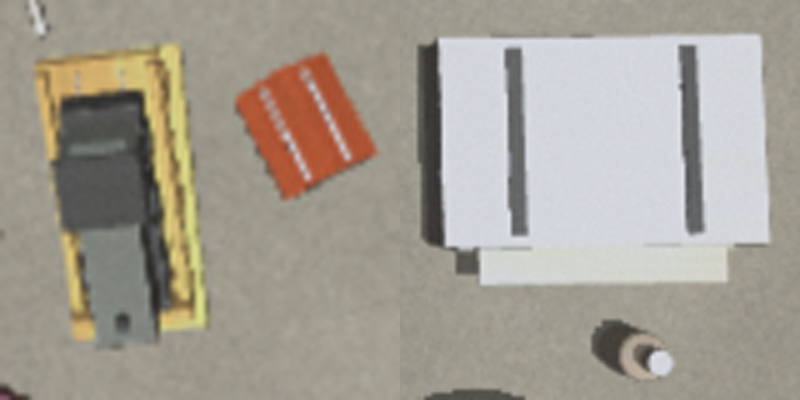

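The enlarged crop confirms the grey loco on the plywood cradle, with its cab at crop (100,190) and hood at (120,280). It also gives lid and lip corners to measure from.

Run:
```python
from h import *
from scipy.optimize import least_squares
s=115/400
C=lambda x,y:(370+x*s-.35,185+y*s-.35)
for n,(x,y),z in [("lidFL",(40,37),.097),("lidFR",(360,35),.097),("lidNR",(370,242),.097),("lidNL",(45,247),.097),("lipL",(80,284),.081),("lipR",(328,281),.081),("glue",(260,362),.12)]:
    print(n,np.round(w("top",*C(x,y),z),4))
L=lambda x,y:(255+x/5-.4,185+y/5-.4)
# loco model pts: (x,y,z) -> crop px ; loco y left = image left when x points up
obs=[((57,22,78),(63,100)),((57,-22,78),(142,95)),((21,22,78),(60,222)),((21,-22,78),(143,226)),((-62,17,64),(97,345)),((-62,-17,64),(158,342))]
a=np.radians(28)
def pts(q,P):
    X,Y,th,sl=q; P=np.array(P,float)/1000
    x=sl+P[:,0];cx=x*np.cos(a)-P[:,2]*np.sin(a);cz=.065+x*np.sin(a)+P[:,2]*np.cos(a)
    return np.c_[X+cx*np.cos(th)-P[:,1]*np.sin(th),Y+cx*np.sin(th)+P[:,1]*np.cos(th),cz]
f=lambda q:np.concatenate([px("top",p)-np.array(L(*o)) for p,(m,o) in zip(pts(q,[m for m,o in obs]),obs)]+[[(q[3])*200]])
r=least_squares(f,[.45,.2,0,0]);print("cradle",r.x,np.round(r.fun,1))
print("hood grasp pt top",pts(r.x,[(-5,0,64),(-5,0,45),(0,0,39)]))
for n,(u,v),z in [("cr",(180,43),0.005),("cr",(207,327),0.005),("cr",(75,340),.005),("house",(245,95),.09)]: print(n,w("top",*L(u,v),z).round(3))
print("tower",w("top",237,219,.142).round(3))
```

```text
lidFL [ 0.6048 -0.0842  0.097 ]
lidFR [ 0.6005 -0.3425  0.097 ]
lidNR [ 0.4347 -0.3407  0.097 ]
lidNL [ 0.4367 -0.0819  0.097 ]
lipL [ 0.4059 -0.1113  0.081 ]
lipR [ 0.4037 -0.3111  0.081 ]
glue [ 0.3455 -0.2415  0.12  ]
cradle [0.54108688 0.20648759 0.03167307 0.00417522] [-0.8  8.2  0.1  8.3  1.2 -3.8  1.1 -5.5 -0.9 -3.7 -0.8 -3.8  0.8]
hood grasp pt top [[0.5103279  0.20551303 0.12112143]
 [0.51924338 0.20579551 0.10434543]
 [0.52647132 0.20602451 0.1013951 ]]
cr [0.628 0.177 0.005]
cr [0.456 0.163 0.005]
cr [0.45  0.243 0.005]
house [0.587 0.134 0.09 ]
tower [0.545 0.311 0.142]
```

Run:
```python
from h import *
from scipy.optimize import least_squares
print([x for x in dir(robot) if x[0]!='_'])
L=lambda x,y:(255+x/5-.4,185+y/5-.4)
obs=[((57,22,78),(56,158)),((57,-22,78),(143,153)),((21,22,78),(62,222)),((21,-22,78),(145,226)),((-62,17,64),(97,345)),((-62,-17,64),(158,342))]
a=np.radians(28)
def pts(q,P):
    X,Y,th,sl=q; P=np.array(P,float)/1000
    x=sl+P[:,0];cx=x*np.cos(a)-P[:,2]*np.sin(a);cz=.065+x*np.sin(a)+P[:,2]*np.cos(a)
    return np.c_[X+cx*np.cos(th)-P[:,1]*np.sin(th),Y+cx*np.sin(th)+P[:,1]*np.cos(th),cz]
f=lambda q:np.concatenate([px("top",p)-np.array(L(*o)) for p,(m,o) in zip(pts(q,[m for m,o in obs]),obs)]+[[(q[3])*200]])
r=least_squares(f,[.45,.2,0,0]);print("cradle",r.x,np.round(r.fun,1))
print("hood top, grasp, mid",pts(r.x,[(-5,0,64),(-5,0,45),(0,0,39)]).round(4))
```

```text
['IKError', 'grip_depth', 'hand_in', 'observe']
cradle [5.33994442e-01 2.07676096e-01 5.20343680e-02 2.83125957e-04] [ 0.3  0.8 -0.5  0.6  0.7  0.3  0.5 -1.7 -0.5  0.2 -0.5 -0.2  0.1]
hood top, grasp, mid [[0.4998 0.2059 0.1193]
 [0.5087 0.2064 0.1025]
 [0.516  0.2067 0.0996]]
```

>>> {"name": "step_arm", "arguments": {"increments": [{"delta_pos":[2,-3,-1],"dr":[0,0,0],"fingers":-1},{"delta_pos":[6,-8,-2],"dr":[0,0,0],"fingers":-1},{"delta_pos":[10,-13,-2],"dr":[0,0,0],"fingers":-1},{"delta_pos":[14,-17,-2],"dr":[0,0,0],"fingers":-1},{"delta_pos":[16,-20,-2],"dr":[0,0,0],"fingers":-1}]}}

```text
time: 0.72
tool_pos: [0.2382, -0.2711, 0.2466]
tool_rot: [-3.141, -0.0, 0.259]
contact_force: [1.0, -1.3, -0.1]
opening: 0.0919
grip_force: 0.0
```

```bash
cat >> h.py <<'E'
def rows(start,targets,acc=True):
    """start=(pos,rpy); targets=[(pos,rpy)]: print increments in the start tool frame"""
    A=R.from_euler('xyz',start[1])
    for p,e in targets:
        d=A.inv().apply(np.array(p)-start[0])*100; r=(A.inv()*R.from_euler('xyz',e)).as_rotvec(degrees=True)
        print(np.round(d,1).tolist(),np.round(r,1).tolist())
def lerp(s,t,n):
    S=R.from_euler('xyz',[s[1],t[1]]); from scipy.spatial.transform import Slerp
    k=np.linspace(0,1,n+1)[1:]; q=Slerp([0,1],S)(k).as_euler('xyz')
    return [(np.array(s[0])*(1-a)+np.array(t[0])*a,e) for a,e in zip(k,q)]
def cur():
    o=robot.observe(); return (o['tool_pos'],o['tool_rot'])
E
python3 - <<'E'
from h import *
d=np.pi/180
c=cur(); P1=(np.array([.35,-.085,.18]),np.array([np.pi,-45*d,0]))
rows(c,lerp(c,P1,5))
P2=(np.array([.385,-.085,.035]),P1[1]);P3=(np.array([.412,-.085,.035]),P1[1])
print();rows(P1,lerp(P1,P2,3)+lerp(P2,P3,2))
E
```

```text
[3.1, -3.0, 1.3] [-1.2, 8.9, 2.8]
[6.2, -6.0, 2.7] [-2.3, 17.9, 5.6]
[9.3, -9.1, 4.0] [-3.5, 26.8, 8.4]
[12.5, -12.1, 5.3] [-4.7, 35.8, 11.3]
[15.6, -15.1, 6.7] [-5.9, 44.7, 14.1]

[-2.6, 0.0, 4.2] [0.0, 0.0, 0.0]
[-5.2, -0.0, 8.5] [0.0, 0.0, 0.0]
[-7.8, -0.0, 12.7] [0.0, 0.0, 0.0]
[-6.8, -0.0, 13.7] [0.0, 0.0, 0.0]
[-5.9, -0.0, 14.6] [0.0, 0.0, 0.0]
```

>>> {"name": "step_arm", "arguments": {"increments": [{"delta_pos":[3.1,-3,1.3],"dr":[-1.2,8.9,2.8],"fingers":-1},{"delta_pos":[6.2,-6,2.7],"dr":[-2.3,17.9,5.6],"fingers":-1},{"delta_pos":[9.3,-9.1,4],"dr":[-3.5,26.8,8.4],"fingers":-1},{"delta_pos":[12.5,-12.1,5.3],"dr":[-4.7,35.8,11.3],"fingers":-1},{"delta_pos":[15.6,-15.1,6.7],"dr":[-5.9,44.7,14.1],"fingers":-1}]}}

```text
time: 1.35
tool_pos: [0.3464, -0.0951, 0.1839]
tool_rot: [3.137, -0.751, 0.023]
contact_force: [1.0, 0.8, 0.7]
opening: 0.0915
grip_force: 0.0
```

>>> {"name": "step_arm", "arguments": {"increments": [{"delta_pos":[0,0,0],"dr":[0,0,0],"fingers":-1},{"delta_pos":[0,0,0],"dr":[0,0,0],"fingers":-1},{"delta_pos":[0,0,0],"dr":[0,0,0],"fingers":-1},{"delta_pos":[0,0,0],"dr":[0,0,0],"fingers":-1},{"delta_pos":[0,0,0],"dr":[0,0,0],"fingers":-1}]}}

```text
time: 1.98
tool_pos: [0.3468, -0.0969, 0.1846]
tool_rot: [3.137, -0.748, 0.026]
contact_force: [0.2, 0.2, -0.3]
opening: 0.0918
grip_force: 0.0
```

Run:
```python
from h import *
print(robot.observe()['qpos'].round(3))
d=np.pi/180; e=np.array([np.pi,-43*d,0])
c=cur(); P2=(np.array([.385,-.085,.035]),e);P3=(np.array([.412,-.085,.035]),e)
rows(c,lerp(c,P2,4)+[P3])
```

```text
[-1.14  -0.17   2.538  1.099  0.775 -0.418]
[-1.8, -0.3, 3.4] [-0.2, 0.0, 0.3]
[-3.7, -0.6, 6.8] [-0.4, 0.1, 0.5]
[-5.5, -0.9, 10.2] [-0.6, 0.1, 0.8]
[-7.3, -1.2, 13.6] [-0.7, 0.2, 1.1]
[-5.4, -1.1, 15.4] [-0.7, 0.2, 1.1]
```

```bash
cat >> h.py <<'E'
def fk(q,L):
    y=lambda a:R.from_euler('y',a); z=lambda a:R.from_euler('z',a)
    r=z(q[0]); p=np.array([0,0,L[0]]); r=r*y(q[1]); p=p+r.apply([0,0,L[1]]); r=r*y(q[2]); p=p+r.apply([0,0,L[2]])
    r=r*z(q[3])*y(q[4]); p=p+r.apply([0,0,L[3]]); return p,r*z(q[5])
E
python3 - <<'E'
from h import *
from scipy.optimize import least_squares
o=robot.observe()
S=[(np.array([-1.459,.34267,1.52488,0,1.27537,-.146]),np.array([.13383,-.50731,.22612]),[-3.1403,-.0002,.2578]),(o['qpos'],o['tool_pos'],o['tool_rot'])]
f=lambda L:np.concatenate([fk(q,L)[0]-p for q,p,e in S])
r=least_squares(f,[.3,.4,.4,.3]);print(r.x,r.fun)
for q,p,e in S: print((fk(q,r.x)[1].inv()*R.from_euler('xyz',e)).as_rotvec())
L=r.x
lo=[-2.53,-.77,.04,-1,.28,-3.11];hi=[2.53,2.02,2.7,4.14,2.66,3.11]
off=fk(S[0][0],L)[1].inv()*R.from_euler('xyz',S[0][2])
def ik(p,e,q0):
    def g(q):
        P,rr=fk(q,L);return np.r_[(P-p)*10,((rr*off).inv()*R.from_euler('xyz',e)).as_rotvec()]
    s=least_squares(g,np.clip(q0,np.array(lo)+.01,np.array(hi)-.01),bounds=(lo,hi));return s.x,np.abs(s.fun).max()
for pit in (-60,-45,-38,-30):
  for x,z in ((.35,.18),(.385,.035),(.412,.035),(.5,.2),(.6,.25)):
    q,er=min((ik(np.array([x,-.085,z]),[np.pi,np.radians(pit),0],q0) for q0 in (S[0][0],o['qpos'],[-.2,-.2,2.3,0,.5,0])),key=lambda t:t[1])
    print(pit,x,z,q.round(2),round(er,4))
E
```

```text
[0.14772296 0.61076632 0.33096793 0.42028542] [-0.07568717 -0.01059961 -0.02020593 -0.00765724 -0.01381932  0.02020593]
[-2.15675039e-05 -1.07442993e-05  1.57079252e+00]
[0.00000000e+00 3.31408453e-16 1.57079633e+00]
-60 0.35 0.18 [-1.27 -0.04  2.7   1.33  0.86 -0.86] 0.2044
-60 0.385 0.035 [-1.    0.49  2.7   1.69  0.73 -1.31] 0.3714
-60 0.412 0.035 [-0.9   0.48  2.7   1.85  0.73 -1.34] 0.3696
-60 0.5 0.2 [-0.55  0.13  2.7   2.39  0.72 -1.3 ] 0.0751
-60 0.6 0.25 [-0.35  0.15  2.49  2.59  0.6  -1.28] 0.0
-45 0.35 0.18 [-1.01 -0.14  2.69  1.44  0.65 -0.68] 0.0
-45 0.385 0.035 [-0.64  0.3   2.7   2.05  0.45 -1.14] 0.2653
-45 0.412 0.035 [-0.57  0.33  2.7   2.25  0.48 -1.26] 0.2359
-45 0.5 0.2 [-0.4   0.03  2.45  1.85  0.29 -0.58] 0.0
-45 0.6 0.25 [-0.3   0.1   2.14  0.98  0.28  0.38] 0.0237
-38 0.35 0.18 [-0.75 -0.17  2.55  1.08  0.5  -0.09] 0.0
-38 0.385 0.035 [-0.54  0.28  2.7   2.22  0.38 -1.18] 0.1728
-38 0.412 0.035 [-0.48  0.31  2.7   2.42  0.42 -1.32] 0.139
-38 0.5 0.2 [-0.34  0.03  2.3   0.86  0.28  0.45] 0.0033
-38 0.6 0.25 [-0.24  0.11  2.01  0.39  0.4   1.01] 0.0
-30 0.35 0.18 [-0.55 -0.16  2.4   0.57  0.5   0.58] 0.0
-30 0.385 0.035 [-0.44  0.26  2.7   2.42  0.32 -1.27] 0.0574
-30 0.412 0.035 [-0.4   0.3   2.7   2.6   0.38 -1.41] 0.0203
-30 0.5 0.2 [-0.29  0.06  2.14  0.32  0.46  1.03] 0.0
-30 0.6 0.25 [-0.21  0.16  1.84  0.18  0.64  1.24] 0.0
```

```bash
cat >> h.py <<'E'
from scipy.optimize import least_squares
def fk(q,L):
    y=lambda a:R.from_euler('y',a); z=lambda a:R.from_euler('z',a)
    r=z(q[0]); p=np.array([0,0,L[0]])+r.apply([0,L[4],0]); r=r*y(q[1]); p=p+r.apply([0,0,L[1]]); r=r*y(q[2]); p=p+r.apply([0,0,L[2]])
    r=r*z(q[3])*y(q[4]); p=p+r.apply([0,0,L[3]]); return p,r*z(q[5]+np.pi/2)
lo=np.array([-2.53,-.77,.04,-1,.28,-3.11]);hi=np.array([2.53,2.02,2.7,4.14,2.66,3.11])
def ik(p,e,q0,L):
    def g(q):
        P,rr=fk(q,L);return np.r_[(P-p)*10,(rr.inv()*R.from_euler('xyz',e)).as_rotvec()]
    s=least_squares(g,np.clip(q0,lo+.01,hi-.01),bounds=(lo,hi));return s.x,np.abs(s.fun).max()
E
python3 - <<'E'
from h import *
o=robot.observe(); q0=np.array([-1.459,.34267,1.52488,0,1.27537,-.146])
S=[(q0,np.array([.13383,-.50731,.22612])),(o['qpos'],o['tool_pos'])]
f=lambda L:np.concatenate([fk(q,L)[0]-p for q,p in S])
r=least_squares(f,[.3,.4,.4,.3,.076]);print(r.x,r.fun); L=r.x
for pit in (-45,-35,-25):
  for x,z in ((.35,.18),(.385,.035),(.412,.035),(.5,.2),(.6,.25)):
    q,er=min((ik(np.array([x,-.085,z]),[np.pi,np.radians(pit),0],a) for a in (q0,o['qpos'],[-.2,-.2,2.3,0,.5,0],[-.2,-.2,2.3,3,.5,-2])),key=lambda t:t[1])
    print(pit,x,z,q.round(2),round(er,4))
E
```

```text
[0.11461919 0.5587187  0.34709747 0.31484115 0.07740773] [ 1.02271372e-03 -5.20668146e-05 -1.60369804e-03 -6.07737875e-04
 -1.09680687e-03  1.60369666e-03]Traceback (most recent call last):
  File "<stdin>", line 8, in <module>
  File "<stdin>", line 8, in <genexpr>
TypeError: ik() missing 1 required positional argument: 'L'
```

Run:
```python
from h import *
o=robot.observe(); q0=np.array([-1.459,.34267,1.52488,0,1.27537,-.146])
L=[.11462,.55872,.3471,.31484,.07741]
for pit in (-45,-35,-25):
  for x,z in ((.35,.18),(.385,.035),(.412,.035),(.412,.05),(.42,.09),(.5,.2),(.6,.25)):
    q,er=min((ik(np.array([x,-.085,z]),[np.pi,np.radians(pit),0],a,L) for a in (q0,o['qpos'],[-.2,-.2,2.3,0,.5,0],[-.2,-.2,2.3,3,.5,-2])),key=lambda t:t[1])
    print(pit,x,z,q.round(2),round(er,4))
```

```text
-45 0.35 0.18 [-1.12 -0.17  2.6   1.23  0.74 -0.52] 0.0
-45 0.385 0.035 [-0.82  0.34  2.7   2.08  0.56 -1.33] 0.1724
-45 0.412 0.035 [-0.75  0.39  2.7   2.27  0.63 -1.45] 0.1212
-45 0.412 0.05 [-0.76  0.34  2.7   2.23  0.62 -1.41] 0.0975
-45 0.42 0.09 [-0.77  0.25  2.7   2.2   0.65 -1.34] 0.0122
-45 0.5 0.2 [-0.57  0.07  2.3   1.41  0.4  -0.24] 0.0
-45 0.6 0.25 [-0.42  0.16  2.    0.9   0.38  0.39] 0.0
-35 0.35 0.18 [-0.89 -0.16  2.45  0.87  0.62  0.02] 0.0
-35 0.385 0.035 [-0.73  0.32  2.7   2.24  0.5  -1.38] 0.0342
-35 0.412 0.035 [-0.67  0.36  2.67  2.36  0.53 -1.43] 0.0
-35 0.412 0.05 [-0.67  0.3   2.64  2.23  0.47 -1.3 ] 0.0
-35 0.42 0.09 [-0.65  0.18  2.54  1.8   0.36 -0.8 ] 0.0
-35 0.5 0.2 [-0.5   0.09  2.15  0.68  0.45  0.52] 0.0
-35 0.6 0.25 [-0.38  0.2   1.83  0.41  0.57  0.91] 0.0
-25 0.35 0.18 [-0.71 -0.11  2.31  0.47  0.66  0.52] 0.0
-25 0.385 0.035 [-0.64  0.28  2.58  1.85  0.28 -0.88] 0.0126
-25 0.412 0.035 [-0.6   0.31  2.52  1.81  0.28 -0.8 ] 0.0254
-25 0.412 0.05 [-0.6   0.27  2.48  1.44  0.28 -0.43] 0.0332
-25 0.42 0.09 [-0.55  0.18  2.38  0.84  0.3   0.25] 0.0
-25 0.5 0.2 [-0.43  0.13  1.99  0.3   0.64  0.93] 0.0
-25 0.6 0.25 [-0.34  0.26  1.66  0.2   0.82  1.12] 0.0
```

```bash
cat >> h.py <<'E'
L=[.11462,.55872,.3471,.31484,.07741]
def path(c,W,q=None):
    """rows in groups of five from pose c through W=[(pos,rpy)], with joint check"""
    q=robot.observe()['qpos'] if q is None else q
    for i in range(0,len(W),5):
        rows(c,W[i:i+5]); 
        for p,e in W[i:i+5]:
            q1,er=ik(p,e,q,L); print('   q',q1.round(2),'err',round(er,3),'dq',np.abs(q1-q).max().round(2)); q=q1
        c=W[i+4] if i+4<len(W) else W[-1]
E
python3 - <<'E'
from h import *
e=np.array([np.pi,np.radians(-35),0])
c=cur(); A=(np.array([.37,-.085,.11]),e);B=(np.array([.395,-.085,.034]),e);C=(np.array([.413,-.085,.034]),e)
path(c,lerp(c,A,4)+lerp(A,B,4)+lerp(B,C,2))
E
```

```text
[-0.8, -0.3, 1.8] [-0.2, -2.0, 0.3]
[-1.7, -0.6, 3.5] [-0.3, -3.9, 0.6]
[-2.5, -0.9, 5.3] [-0.5, -5.9, 0.9]
[-3.3, -1.2, 7.1] [-0.7, -7.8, 1.1]
[-4.2, -1.2, 8.9] [-0.7, -7.8, 1.1]
   q [-1.04 -0.12  2.56  1.17  0.67 -0.44] err 0.0 dq 0.11
   q [-0.95 -0.07  2.57  1.25  0.58 -0.47] err 0.0 dq 0.09
   q [-0.88 -0.01  2.59  1.35  0.5  -0.52] err 0.0 dq 0.1
   q [-0.8   0.05  2.6   1.47  0.43 -0.59] err 0.0 dq 0.12
   q [-0.78  0.12  2.63  1.72  0.42 -0.85] err 0.0 dq 0.26
[-0.6, -0.0, 1.9] [0.0, 0.0, 0.0]
[-1.2, -0.0, 3.8] [0.0, 0.0, 0.0]
[-1.7, -0.0, 5.7] [0.0, 0.0, 0.0]
[-1.0, -0.0, 6.3] [0.0, 0.0, 0.0]
[-0.3, -0.0, 6.8] [0.0, 0.0, 0.0]
   q [-0.76  0.19  2.66  1.97  0.44 -1.1 ] err 0.0 dq 0.25
   q [-0.74  0.27  2.69  2.19  0.49 -1.32] err 0.0 dq 0.22
   q [-0.71  0.34  2.7   2.31  0.53 -1.44] err 0.016 dq 0.12
   q [-0.69  0.36  2.7   2.36  0.55 -1.46] err 0.0 dq 0.05
   q [-0.67  0.36  2.67  2.36  0.53 -1.44] err 0.0 dq 0.02
```

>>> {"name": "step_arm", "arguments": {"increments": [{"delta_pos":[-0.8,-0.3,1.8],"dr":[-0.2,-2,0.3],"fingers":-1},{"delta_pos":[-1.7,-0.6,3.5],"dr":[-0.3,-3.9,0.6],"fingers":-1},{"delta_pos":[-2.5,-0.9,5.3],"dr":[-0.5,-5.9,0.9],"fingers":-1},{"delta_pos":[-3.3,-1.2,7.1],"dr":[-0.7,-7.8,1.1],"fingers":-1},{"delta_pos":[-4.2,-1.2,8.9],"dr":[-0.7,-7.8,1.1],"fingers":-1}]}}

```text
time: 2.6
tool_pos: [0.377, -0.0842, 0.0903]
tool_rot: [3.139, -0.612, 0.003]
contact_force: [0.8, -0.8, 0.3]
opening: 0.0918
grip_force: 0.0
```

>>> {"name": "step_arm", "arguments": {"increments": [{"delta_pos":[-0.6,0,1.9],"dr":[0,0,0],"fingers":-1},{"delta_pos":[-1.2,0,3.8],"dr":[0,0,0],"fingers":-1},{"delta_pos":[-1.6,0,5.5],"dr":[0,0,0],"fingers":-1},{"delta_pos":[-1,0,6.1],"dr":[0,0,0],"fingers":-1},{"delta_pos":[-0.3,0,6.7],"dr":[0,0,0],"fingers":-1}]}}

```text
time: 3.22
tool_pos: [0.4129, -0.0842, 0.0342]
tool_rot: [3.141, -0.612, 0.0]
contact_force: [-0.2, -0.3, 0.4]
opening: 0.0922
grip_force: 0.0
```

Run:
```python
from h import *
e=np.array([np.pi,np.radians(-35),0]); f=np.radians(55)
d=np.array([np.cos(f),0,-np.sin(f)]);x=np.array([np.sin(f),0,np.cos(f)]);H=np.array([.603,-.085,.075])
W=[]
for th in np.linspace(0,1.68,15):
    u=np.array([-np.cos(th),0,np.sin(th)])
    T=H+.198*u+(.028-.008*th/f)*d if th<f else H+.178*u
    W.append((T-.0095*x,e))
path(cur(),W)
for p,_ in W: print(p.round(3))
```

```text
[0.7, 0.1, -1.0] [0.0, -0.1, 0.0]
[2.2, 0.1, -3.0] [0.0, -0.1, 0.0]
[3.9, 0.1, -4.7] [0.0, -0.1, 0.0]
[5.8, 0.1, -6.3] [0.0, -0.1, 0.0]
[7.8, 0.1, -7.6] [0.0, -0.1, 0.0]
   q [-0.67  0.31  2.65  2.26  0.48 -1.33] err 0.0 dq 0.14
   q [-0.67  0.23  2.59  2.02  0.4  -1.06] err 0.0 dq 0.27
   q [-0.66  0.16  2.53  1.73  0.36 -0.73] err 0.0 dq 0.33
   q [-0.64  0.11  2.47  1.43  0.35 -0.4 ] err 0.0 dq 0.33
   q [-0.62  0.07  2.4   1.17  0.37 -0.1 ] err 0.0 dq 0.29
[2.2, 0.0, -1.1] [0.0, 0.0, 0.0]
[4.4, 0.0, -1.9] [0.0, 0.0, 0.0]
[6.8, 0.0, -2.4] [0.0, 0.0, 0.0]
[9.1, 0.0, -2.6] [0.0, 0.0, 0.0]
[11.3, 0.0, -2.5] [0.0, 0.0, 0.0]
   q [-0.59  0.05  2.33  0.98  0.4   0.13] err 0.0 dq 0.23
   q [-0.57  0.04  2.26  0.83  0.43  0.31] err 0.0 dq 0.18
   q [-0.54  0.04  2.2   0.72  0.46  0.46] err 0.0 dq 0.15
   q [-0.51  0.05  2.13  0.63  0.49  0.57] err 0.0 dq 0.12
   q [-0.48  0.07  2.07  0.57  0.51  0.66] err 0.0 dq 0.09
[2.1, -0.0, 0.4] [0.0, 0.0, 0.0]
[4.1, -0.0, 1.0] [0.0, 0.0, 0.0]
[6.1, -0.0, 1.9] [0.0, 0.0, 0.0]
[7.9, -0.0, 3.0] [0.0, 0.0, 0.0]
[9.6, -0.0, 4.3] [0.0, 0.0, 0.0]
   q [-0.45  0.1   2.01  0.52  0.53  0.73] err 0.0 dq 0.07
   q [-0.43  0.12  1.96  0.48  0.55  0.79] err 0.0 dq 0.06
   q [-0.41  0.16  1.9   0.45  0.56  0.84] err 0.0 dq 0.05
   q [-0.39  0.19  1.85  0.42  0.56  0.89] err 0.0 dq 0.05
   q [-0.37  0.23  1.81  0.4   0.57  0.92] err 0.0 dq 0.05
[ 0.413 -0.085  0.047]
[ 0.414 -0.085  0.071]
[ 0.418 -0.085  0.095]
[ 0.424 -0.085  0.119]
[ 0.433 -0.085  0.141]
[ 0.445 -0.085  0.163]
[ 0.459 -0.085  0.182]
[ 0.475 -0.085  0.2  ]
[ 0.493 -0.085  0.215]
[ 0.511 -0.085  0.227]
[ 0.531 -0.085  0.235]
[ 0.551 -0.085  0.242]
[ 0.572 -0.085  0.246]
[ 0.593 -0.085  0.248]
[ 0.615 -0.085  0.246]
```

>>> {"name": "step_arm", "arguments": {"increments": [{"delta_pos":[0.7,0.1,-1.0],"dr":[0,0,0],"fingers":-1},{"delta_pos":[2.2,0.1,-3.0],"dr":[0,0,0],"fingers":-1},{"delta_pos":[3.9,0.1,-4.7],"dr":[0,0,0],"fingers":-1},{"delta_pos":[5.8,0.1,-6.3],"dr":[0,0,0],"fingers":-1},{"delta_pos":[7.8,0.1,-7.6],"dr":[0,0,0],"fingers":-1}]}}

```text
time: 3.85
tool_pos: [0.4304, -0.0842, 0.1342]
tool_rot: [-3.14, -0.615, 0.001]
contact_force: [-0.8, 0.3, -0.3]
opening: 0.092
grip_force: 0.6
```

Run:
```python
from h import *
a=viewer.read_camera("side")[80:240,320:520]; b=viewer.read_camera("top")[180:340,370:490]
cv2.imwrite("pics/push.png",np.hstack([cv2.resize(a,(440,352)),cv2.resize(b,(264,352))])[...,::-1]); print(robot.observe()['contact_force'],cur())
```

```text
[-2.55540595 -1.1846413  -0.72256649] (array([ 0.43175274, -0.08463909,  0.13540541]), array([ 3.13999533, -0.61909917,  0.00503784]))
```

View pics/push.png

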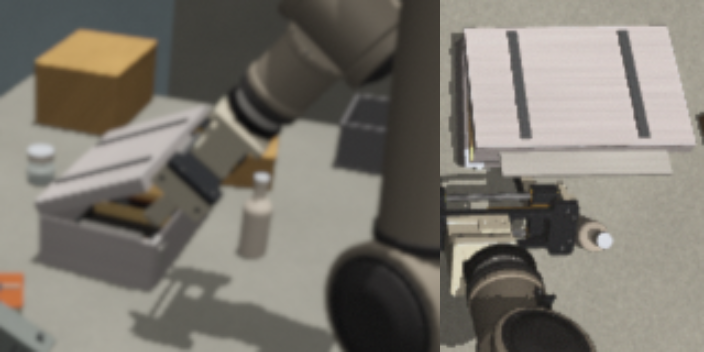

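The side view (left) and top view (right) show the lid raised about 25° on the right-hand finger, with the glue bottle at crop (600,240) untouched. I'll keep pushing along the arc.

>>> {"name": "step_arm", "arguments": {"increments": [{"delta_pos":[2.2,0,-1.1],"dr":[0,0,0],"fingers":-1},{"delta_pos":[4.4,0,-1.9],"dr":[0,0,0],"fingers":-1},{"delta_pos":[6.8,0,-2.4],"dr":[0,0,0],"fingers":-1},{"delta_pos":[9.1,0,-2.6],"dr":[0,0,0],"fingers":-1},{"delta_pos":[11.3,0,-2.5],"dr":[0,0,0],"fingers":-1}]}}

```text
time: 4.58
tool_pos: [0.5088, -0.083, 0.2185]
tool_rot: [-3.136, -0.616, 0.003]
contact_force: [-1.2, -1.3, -1.6]
opening: 0.0919
grip_force: 0.4
```

>>> {"name": "step_arm", "arguments": {"increments": [{"delta_pos":[2.1,0,0.4],"dr":[0,0,0],"fingers":-1},{"delta_pos":[4.1,0,1.0],"dr":[0,0,0],"fingers":-1},{"delta_pos":[6.1,0,1.9],"dr":[0,0,0],"fingers":-1},{"delta_pos":[7.9,0,3.0],"dr":[0,0,0],"fingers":-1},{"delta_pos":[9.6,0,4.3],"dr":[0,0,0],"fingers":-1}]}}

```text
time: 5.2
tool_pos: [0.6123, -0.0825, 0.238]
tool_rot: [-3.136, -0.615, 0.003]
contact_force: [-1.0, 0.5, -0.2]
opening: 0.0922
grip_force: 0.0
```

Run:
```python
from h import *
a=viewer.read_camera("side")[60:240,320:520]; b=viewer.read_camera("top")[120:300,370:490]
cv2.imwrite("pics/open.png",np.hstack([cv2.resize(a,(440,396)),cv2.resize(b,(264,396))])[...,::-1]); print(robot.observe()['contact_force'],cur(),robot.observe()['time'])
```

```text
[-0.47233752  0.30729402  0.39625364] (array([ 0.61284048, -0.08267911,  0.23777353]), array([-3.13592178, -0.61515589,  0.00316254])) 5.3
```

View pics/open.png

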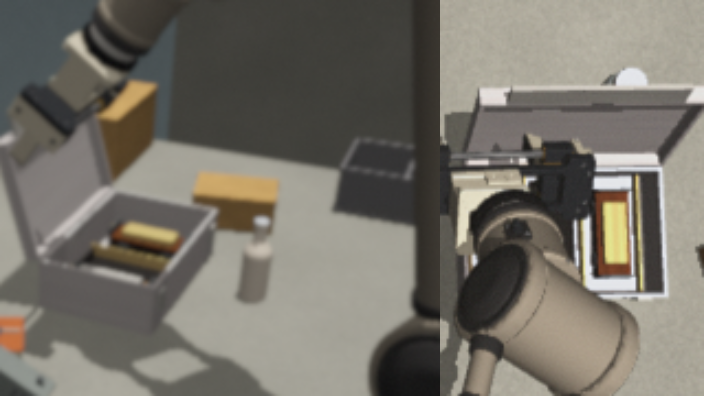

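The lid is past vertical, leaning back against its stop, and the finger force is about 0. The plank wagon is in the bay at right (crop 613,235). I'll retreat and move to the pre-grasp pose above the loco.

```bash
cat >> h.py <<'E'
CR=[.534,.2077,.052,0.0]
def loco(P,q=CR):
    X,Y,th,sl=q; P=np.array(P,float)/1000; a=np.radians(28)
    x=sl+P[0];cx=x*np.cos(a)-P[2]*np.sin(a);cz=.065+x*np.sin(a)+P[2]*np.cos(a)
    return np.array([X+cx*np.cos(th)-P[1]*np.sin(th),Y+cx*np.sin(th)+P[1]*np.cos(th),cz])
EL=np.array([np.pi,np.radians(-28),.052])
E
python3 - <<'E'
from h import *
c=cur(); A=(np.array([.52,-.05,.28]),c[1]); B=(loco((-6,0,140)),EL); print(B,loco((-6,0,32)))
path(c,lerp(c,A,3)+lerp(A,B,7))
E
```

```text
(array([0.4630723 , 0.20400843, 0.18579583]), array([ 3.14159265, -0.48869219,  0.052     ])) [0.51370669 0.2066438  0.09043749]
[-1.7, -1.1, -2.9] [0.0, 0.0, -0.0]
[-3.4, -2.2, -5.9] [0.0, 0.0, -0.0]
[-5.1, -3.3, -8.8] [0.0, 0.0, -0.0]
[-6.6, -7.0, -8.1] [0.2, -1.0, -0.3]
[-8.0, -10.6, -7.5] [0.3, -2.1, -0.7]
   q [-0.37  0.16  1.88  0.42  0.56  0.89] err 0.0 dq 0.07
   q [-0.38  0.09  1.92  0.41  0.59  0.91] err 0.0 dq 0.07
   q [-0.38  0.03  1.95  0.39  0.63  0.93] err 0.0 dq 0.07
   q [-0.28  0.02  1.99  0.31  0.58  1.06] err 0.0 dq 0.13
   q [-0.18  0.02  2.02  0.22  0.54  1.22] err 0.0 dq 0.16
[-1.4, -3.6, 0.7] [0.2, -1.0, -0.3]
[-2.7, -7.3, 1.5] [0.3, -2.1, -0.7]
[-4.1, -10.9, 2.2] [0.5, -3.1, -1.0]
[-5.5, -14.6, 2.9] [0.7, -4.1, -1.4]
[-6.8, -18.2, 3.6] [0.8, -5.2, -1.7]
   q [-0.07  0.03  2.04  0.11  0.51  1.39] err 0.0 dq 0.17
   q [ 0.04  0.05  2.05 -0.    0.49  1.58] err 0.0 dq 0.18
   q [ 0.14  0.08  2.06 -0.11  0.48  1.76] err 0.0 dq 0.18
   q [ 0.25  0.11  2.06 -0.21  0.48  1.94] err 0.0 dq 0.17
   q [ 0.35  0.15  2.05 -0.29  0.49  2.09] err 0.0 dq 0.16
```

>>> {"name": "step_arm", "arguments": {"increments": [{"delta_pos":[-1.7,-1.1,-2.9],"dr":[0,0,0],"fingers":-1},{"delta_pos":[-3.4,-2.2,-5.9],"dr":[0,0,0],"fingers":-1},{"delta_pos":[-5.1,-3.3,-8.8],"dr":[0,0,0],"fingers":-1},{"delta_pos":[-6.6,-7.0,-8.1],"dr":[0.2,-1,-0.3],"fingers":-1},{"delta_pos":[-8,-10.6,-7.5],"dr":[0.3,-2.1,-0.7],"fingers":-0.6}]}}

```text
time: 5.92
tool_pos: [0.5011, 0.0232, 0.2535]
tool_rot: [-3.139, -0.578, 0.016]
contact_force: [0.4, 0.1, 0.1]
opening: 0.0858
grip_force: 0.0
```

>>> {"name": "step_arm", "arguments": {"increments": [{"delta_pos":[-1.4,-3.6,0.7],"dr":[0.2,-1,-0.3],"fingers":-0.5},{"delta_pos":[-2.7,-7.3,1.5],"dr":[0.3,-2.1,-0.7],"fingers":-0.5},{"delta_pos":[-4.1,-10.9,2.2],"dr":[0.5,-3.1,-1],"fingers":-0.5},{"delta_pos":[-5.5,-14.6,2.9],"dr":[0.7,-4.1,-1.4],"fingers":-0.5},{"delta_pos":[-6.8,-18.2,3.6],"dr":[0.8,-5.2,-1.7],"fingers":-0.5}]}}

```text
time: 6.55
tool_pos: [0.4603, 0.2047, 0.1858]
tool_rot: [3.14, -0.484, 0.052]
contact_force: [0.0, 0.1, -0.1]
opening: 0.0683
grip_force: 0.0
```

Run:
```python
from h import *
a=viewer.read_camera("wrist"); c=cur(); b=viewer.read_camera("top")[140:300,360:500]
cv2.imwrite("pics/w1.png",np.hstack([cv2.resize(a[:,80:560],(432,360)),cv2.resize(b,(315,360),interpolation=cv2.INTER_CUBIC)])[...,::-1]); print(c)
p=viewer.camera_params("wrist");K=np.array(p["K"]);T=np.array(p["T"]);np.save("wt.npy",T);print(K.tolist(),T.round(3).tolist())
def fe(P):
    v=T[:3,:3].T@(P-T[:3,3]);t=np.arctan2(np.hypot(v[0],v[1]),v[2]);r=K[0,0]*t;n=np.hypot(v[0],v[1]);return K[:2,2]+r*v[:2]/n
for P in [(57,22,78),(57,-22,78),(21,22,78),(21,-22,78),(-62,17,64),(-62,-17,64)]:
    u=fe(loco(P));print(P,u.round(1),'in pic',((u[0]-80)*.9).round(),(u[1]*.9).round())
```

```text
(array([0.45951707, 0.20723005, 0.18457076]), array([ 3.1412446 , -0.48235409,  0.05297629]))
[[309.70691628693146, 0.0, 317.04706955544464], [0.0, 309.70691628693146, 198.16513556349526], [0.0, 0.0, 1.0]] [[0.055, -0.972, 0.228, 0.446], [-0.998, -0.054, 0.012, 0.206], [0.0, -0.228, -0.974, 0.355], [0.0, 0.0, 0.0, 1.0]]
(57, 22, 78) [290.5 120.8] in pic 189.0 109.0
(57, -22, 78) [353.2 121.2] in pic 246.0 109.0
(21, 22, 78) [291.  171.1] in pic 190.0 154.0
(21, -22, 78) [352.2 171.3] in pic 245.0 154.0
(-62, 17, 64) [300.5 266.1] in pic 198.0 240.0
(-62, -17, 64) [340.9 266.2] in pic 235.0 240.0
```

View pics/w1.png

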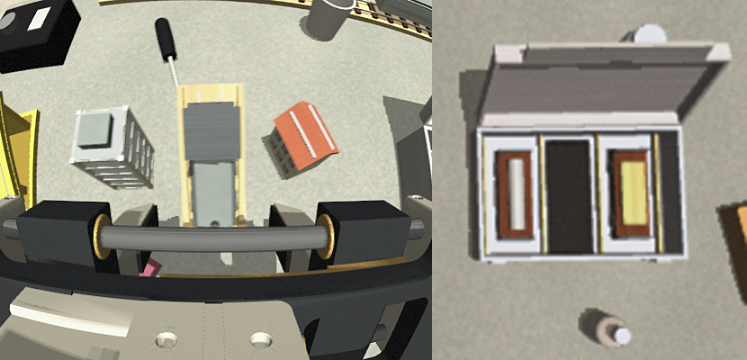

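The wrist view has the cab roof at about (184–241, 103–158), within about 3 mm of the prediction. The top view shows the middle bay is free, with the dark bed centred at crop (570,195). Next I'll descend along the tilted tool axis and grip.

Run:
```python
from h import *
print("bed",w("top",421.3-.3,226.7-.3,.009))
c=cur(); print(c); B=(loco((-6,1,32)),EL); print(B); M=(loco((-6,1,90)),EL)
path(c,[M]+lerp(M,B,4))
```

```text
bed [ 0.51811715 -0.21341972  0.009     ]
(array([0.45981208, 0.20597245, 0.18503986]), array([ 3.1399979 , -0.48265456,  0.05565235]))
(array([0.51365472, 0.20764244, 0.09043749]), array([ 3.14159265, -0.48869219,  0.052     ]))
[0.3, 0.1, 5.1] [-0.0, 0.3, 0.2]
[0.4, 0.1, 6.5] [-0.0, 0.3, 0.2]
[0.4, 0.1, 8.0] [-0.0, 0.3, 0.2]
[0.4, 0.1, 9.4] [-0.0, 0.3, 0.2]
[0.4, 0.1, 10.9] [-0.0, 0.3, 0.2]
   q [ 0.33  0.24  2.09 -0.37  0.37  2.17] err 0.0 dq 0.15
   q [ 0.33  0.27  2.1  -0.4   0.33  2.2 ] err 0.0 dq 0.03
   q [ 0.32  0.29  2.1  -0.44  0.3   2.23] err 0.0 dq 0.04
   q [ 0.32  0.32  2.1  -0.48  0.28  2.27] err 0.007 dq 0.04
   q [ 0.32  0.36  2.09 -0.51  0.28  2.31] err 0.02 dq 0.04
```

>>> {"name": "step_arm", "arguments": {"increments": [{"delta_pos":[0.2,0.1,3],"dr":[0,0,0],"fingers":-0.5},{"delta_pos":[0.4,0.1,6],"dr":[0,-0.5,0],"fingers":-0.5},{"delta_pos":[0.4,0.1,8.2],"dr":[0,-1,0],"fingers":-0.5},{"delta_pos":[0.4,0.1,9.8],"dr":[0,-1.5,0],"fingers":-0.5},{"delta_pos":[0.4,0.1,10.8],"dr":[0,-1.5,0],"fingers":-0.5}]}}

```text
time: 7.28
tool_pos: [0.5163, 0.2046, 0.0927]
tool_rot: [3.14, -0.46, 0.05]
contact_force: [0.5, -0.2, -0.4]
opening: 0.0687
grip_force: 0.0
```

>>> {"name": "step_arm", "arguments": {"increments": [{"delta_pos":[0,0,0],"dr":[0,0,0],"fingers":-0.5},{"delta_pos":[0,0,0],"dr":[0,0,0],"fingers":0},{"delta_pos":[0,0,0],"dr":[0,0,0],"fingers":0.4},{"delta_pos":[0,0,0],"dr":[0,0,0],"fingers":1},{"delta_pos":[0,0,0],"dr":[0,0,0],"fingers":1}], "newtons": 30}}

```text
time: 7.9
tool_pos: [0.5162, 0.2054, 0.0935]
tool_rot: [3.14, -0.461, 0.05]
contact_force: [-4.3, 2.5, 2.8]
opening: 0.0341
grip_force: 29.9
```

Run:
```python
from h import *
c=cur(); n=R.from_euler('xyz',EL).apply([0,0,-1])
A=(c[0]+.05*n,c[1]); B=(np.array([.49,.19,.26]),np.array([np.pi,.028,.0])); C=(np.array([.515,-.2125,.22]),np.array([np.pi,.028,-.014]))
W=lerp(c,A,3)+lerp(A,B,4)+lerp(B,C,8)
path(c,W)
```

```text
[-0.0, 0.0, -1.7] [0.0, 0.0, 0.0]
[-0.1, 0.0, -3.3] [0.0, 0.0, 0.0]
[-0.1, 0.0, -5.0] [0.0, 0.0, 0.0]
[1.1, 0.4, -7.8] [-0.1, -7.0, 0.7]
[2.4, 0.7, -10.6] [-0.3, -14.0, 1.4]
   q [ 0.31  0.32  2.08 -0.37  0.32  2.16] err 0.0 dq 0.08
   q [ 0.31  0.29  2.07 -0.34  0.36  2.13] err 0.0 dq 0.04
   q [ 0.32  0.26  2.06 -0.31  0.4   2.1 ] err 0.0 dq 0.04
   q [ 0.29  0.25  1.9  -0.13  0.66  1.91] err 0.0 dq 0.27
   q [ 0.26  0.26  1.75 -0.06  0.92  1.84] err 0.0 dq 0.26
[0.6, 0.3, -3.0] [-0.1, -7.0, 0.7]
[1.2, 0.7, -6.0] [-0.3, -14.0, 1.4]
[1.2, 5.7, -5.5] [-0.3, -14.0, 1.5]
[1.3, 10.8, -5.0] [-0.3, -14.0, 1.6]
[1.4, 15.8, -4.5] [-0.3, -14.0, 1.7]
   q [ 0.24  0.3   1.59 -0.02  1.17  1.81] err 0.0 dq 0.25
   q [0.22 0.34 1.42 0.01 1.41 1.79] err 0.0 dq 0.24
   q [0.12 0.32 1.47 0.   1.38 1.69] err 0.0 dq 0.1
   q [0.02 0.31 1.5  0.   1.36 1.6 ] err 0.0 dq 0.1
   q [-0.08  0.31  1.52 -0.    1.34  1.5 ] err 0.0 dq 0.1
[0.4, 5.0, 0.5] [0.0, 0.0, 0.1]
[0.7, 10.1, 1.0] [0.0, -0.0, 0.2]
[1.1, 15.1, 1.5] [0.0, -0.0, 0.3]
[1.4, 20.1, 2.0] [0.0, -0.0, 0.4]
[1.8, 25.1, 2.5] [0.0, -0.0, 0.5]
   q [-0.17  0.31  1.53 -0.    1.33  1.4 ] err 0.0 dq 0.1
   q [-0.27  0.32  1.52 -0.01  1.32  1.31] err 0.0 dq 0.1
   q [-0.36  0.35  1.5  -0.01  1.32  1.22] err 0.0 dq 0.09
   q [-0.44  0.38  1.47 -0.01  1.32  1.14] err 0.0 dq 0.08
   q [-0.52  0.41  1.42 -0.01  1.33  1.07] err 0.0 dq 0.08
```

>>> {"name": "step_arm", "arguments": {"increments": [{"delta_pos":[0,0,-1.2],"dr":[0,0,0],"fingers":1},{"delta_pos":[-0.1,0,-3.0],"dr":[0,0,0],"fingers":1},{"delta_pos":[-0.1,0,-5.0],"dr":[0,0,0],"fingers":1},{"delta_pos":[1.1,0.4,-7.8],"dr":[-0.1,-7,0.7],"fingers":1},{"delta_pos":[2.4,0.7,-10.6],"dr":[-0.3,-14,1.4],"fingers":1}]}}

```text
time: 8.52
tool_pos: [0.489, 0.1974, 0.2002]
tool_rot: [-3.138, -0.21, 0.026]
contact_force: [1.8, -0.7, -2.3]
opening: 0.0341
grip_force: 29.8
```

>>> {"name": "step_arm", "arguments": {"increments": [{"delta_pos":[0.6,0.3,-3],"dr":[-0.1,-7,0.7],"fingers":1},{"delta_pos":[1.2,0.7,-6],"dr":[-0.3,-14,1.4],"fingers":1},{"delta_pos":[1.2,5,-5.5],"dr":[-0.3,-14,1.5],"fingers":1},{"delta_pos":[1.3,10,-5.0],"dr":[-0.3,-14,1.6],"fingers":1},{"delta_pos":[1.4,15.8,-4.5],"dr":[-0.3,-14,1.7],"fingers":1}]}}

```text
time: 9.15
tool_pos: [0.4981, 0.0384, 0.2456]
tool_rot: [-3.141, 0.029, -0.003]
contact_force: [0.9, -0.1, -1.6]
opening: 0.0334
grip_force: 29.8
```

>>> {"name": "step_arm", "arguments": {"increments": [{"delta_pos":[0.4,5,0.5],"dr":[0,0,0.1],"fingers":1},{"delta_pos":[0.7,10.1,1],"dr":[0,0,0.2],"fingers":1},{"delta_pos":[1.1,15.1,1.5],"dr":[0,0,0.3],"fingers":1},{"delta_pos":[1.4,20.6,2],"dr":[0,0,0.4],"fingers":1},{"delta_pos":[1.8,25.1,2.5],"dr":[0,0,0.5],"fingers":1}]}}

```text
time: 9.78
tool_pos: [0.5141, -0.2134, 0.2203]
tool_rot: [-3.142, 0.029, -0.014]
contact_force: [0.5, 0.0, -2.1]
opening: 0.0339
grip_force: 29.8
```

>>> {"name": "step_arm", "arguments": {"increments": [{"delta_pos":[0,0,1],"dr":[0,0,0],"fingers":1},{"delta_pos":[0,0,2],"dr":[0,0,0],"fingers":1},{"delta_pos":[0,0,3],"dr":[0,0,0],"fingers":1},{"delta_pos":[0,0,3],"dr":[0,0,0],"fingers":1},{"delta_pos":[0,0,3],"dr":[0,0,0],"fingers":1}]}}

```text
time: 10.4
tool_pos: [0.5142, -0.2115, 0.1906]
tool_rot: [3.14, 0.028, -0.013]
contact_force: [0.3, -0.1, -2.8]
opening: 0.034
grip_force: 29.9
```

Run:
```python
from h import *
o=robot.observe();print(o['tool_pos'],o['tool_rot'],o['opening'],o['grip_force'],o['time'])
c=cur()
p=viewer.camera_params("wrist");K=np.array(p["K"]);T=np.array(p["T"])
a=viewer.read_camera("wrist"); s=viewer.read_camera("side")[60:240,330:530]
cv2.imwrite("pics/w2.png",np.hstack([cv2.resize(a[:,80:560],(432,360)),cv2.resize(s,(360,324)) if 0 else cv2.resize(s,(360,360))])[...,::-1])
cv2.imwrite("pics/w2full.png",a[...,::-1])
def fe(P):
    v=T[:3,:3].T@(P-T[:3,3]);n=np.hypot(v[0],v[1]);return K[:2,2]+K[0,0]*np.arctan2(n,v[2])*v[:2]/n
A=R.from_euler('xyz',c[1])*R.from_euler('y',1.6,degrees=True) # loco-ish frame (flipped about x)
for P in [(57,22,78),(57,-22,78),(21,22,78),(21,-22,78)]:
    d=np.array([P[0]+3,-P[1],-(P[2]-33.5)])/1000
    u=fe(c[0]+A.apply(d));print('cab',P,((u[0]-80)*.9).round(),(u[1]*.9).round())
cs=np.array([.519,-.2125]);y=-.012
for n,P in {'blockfarL':(.072,.023,.023),'blockfarR':(.072,-.023,.023),'padfarL':(.078,.03,.009),'blocknearL':(-.072,.023,.023),'caseFL':(.079,.125,.075),'caseFR':(.079,-.125,.075)}.items():
    u=fe(np.r_[cs+[P[0]*np.cos(y)-P[1]*np.sin(y),P[0]*np.sin(y)+P[1]*np.cos(y)],P[2]]);print(n,((u[0]-80)*.9).round(),(u[1]*.9).round())
```

```text
[ 0.51423247 -0.2114959   0.19059746] [ 3.14032824  0.02784632 -0.01295568] 0.03396522220092853 29.89566922187805 10.4
cab (57, 22, 78) 161.0 131.0
cab (57, -22, 78) 271.0 131.0
cab (21, 22, 78) 165.0 214.0
cab (21, -22, 78) 266.0 214.0
blockfarL 195.0 96.0
blockfarR 235.0 96.0
padfarL 190.0 91.0
blocknearL 197.0 214.0
caseFL 92.0 94.0
caseFR 338.0 94.0
```

View pics/w2.png

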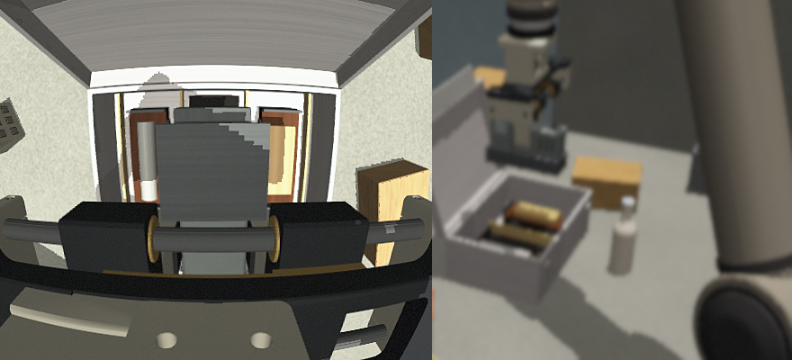

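The wrist view shows the cab roof at about (158–269, 123) with the bed's far block at (192–238, 96). The loco is centred over the bed within about 2 mm, so I'll descend.

>>> {"name": "step_arm", "arguments": {"increments": [{"delta_pos":[0,0.1,3.5],"dr":[0,0,0],"fingers":1},{"delta_pos":[0,0.1,7],"dr":[0,0,0],"fingers":1},{"delta_pos":[0.1,0.1,10.5],"dr":[0,0,0],"fingers":1},{"delta_pos":[0.2,0.1,13],"dr":[0,0,0],"fingers":1},{"delta_pos":[0.3,0.1,14.2],"dr":[0,0,0],"fingers":1}]}}

```text
time: 11.12
tool_pos: [0.5126, -0.213, 0.0472]
tool_rot: [3.141, 0.03, -0.014]
contact_force: [-0.4, -0.4, -2.7]
opening: 0.0338
grip_force: 29.9
```

>>> {"name": "step_arm", "arguments": {"increments": [{"delta_pos":[0,0,0],"dr":[0,0,0],"fingers":1},{"delta_pos":[0,0,0],"dr":[0,0,0],"fingers":1},{"delta_pos":[0,0,0.1],"dr":[0,0,0],"fingers":1},{"delta_pos":[0,0,0.2],"dr":[0,0,0],"fingers":1},{"delta_pos":[0,0,0.3],"dr":[0,0,0],"fingers":1}]}}

```text
time: 11.75
tool_pos: [0.5129, -0.2133, 0.0454]
tool_rot: [3.14, 0.028, -0.014]
contact_force: [0.1, -0.1, -2.7]
opening: 0.034
grip_force: 29.9
```

>>> {"name": "step_arm", "arguments": {"increments": [{"delta_pos":[0,0,0.1],"dr":[0,0,0],"fingers":1},{"delta_pos":[0,0,0.1],"dr":[0,0,0],"fingers":1},{"delta_pos":[0,0,0.2],"dr":[0,0,0],"fingers":1},{"delta_pos":[0,0,0.2],"dr":[0,0,0],"fingers":1},{"delta_pos":[0,0,0.2],"dr":[0,0,0],"fingers":1}]}}

```text
time: 12.38
tool_pos: [0.5128, -0.2132, 0.0432]
tool_rot: [3.141, 0.028, -0.014]
contact_force: [-0.1, 0.3, -2.1]
opening: 0.0338
grip_force: 29.9
```

>>> {"name": "step_arm", "arguments": {"increments": [{"delta_pos":[0,0,0.1],"dr":[0,0,0],"fingers":1},{"delta_pos":[0,0,0.1],"dr":[0,0,0],"fingers":1},{"delta_pos":[0,0,0.2],"dr":[0,0,0],"fingers":1},{"delta_pos":[0,0,0.2],"dr":[0,0,0],"fingers":1},{"delta_pos":[0,0,0.2],"dr":[0,0,0],"fingers":1}]}}

```text
time: 13.0
tool_pos: [0.5128, -0.2132, 0.0413]
tool_rot: [3.14, 0.028, -0.014]
contact_force: [-1.3, 0.5, -0.2]
opening: 0.0341
grip_force: 29.9
```

>>> {"name": "step_arm", "arguments": {"increments": [{"delta_pos":[0,0,0.1],"dr":[0,0,0],"fingers":1},{"delta_pos":[0,0,0.1],"dr":[0,0,0],"fingers":1},{"delta_pos":[0,0,0.1],"dr":[0,0,0],"fingers":0.2},{"delta_pos":[0,0,0.1],"dr":[0,0,0],"fingers":0},{"delta_pos":[0,0,0.1],"dr":[0,0,0],"fingers":-0.1}], "newtons": 15}}

```text
time: 13.62
tool_pos: [0.5127, -0.2133, 0.0401]
tool_rot: [3.14, 0.028, -0.014]
contact_force: [0.0, -0.2, 0.8]
opening: 0.049
grip_force: 0.0
```

>>> {"name": "step_arm", "arguments": {"increments": [{"delta_pos":[0,0,0.1],"dr":[0,0,0],"fingers":-0.1},{"delta_pos":[0,0,0],"dr":[0,0,0],"fingers":-0.1},{"delta_pos":[0,0,-2],"dr":[0,0,0],"fingers":-0.1},{"delta_pos":[0,0,-6],"dr":[0,0,0],"fingers":-0.1},{"delta_pos":[0,0,-11],"dr":[0,0,0],"fingers":-0.1}]}}

```text
time: 14.25
tool_pos: [0.5152, -0.2128, 0.1506]
tool_rot: [-3.142, 0.03, -0.014]
contact_force: [0.4, -0.6, 0.4]
opening: 0.0507
grip_force: 0.0
```

>>> {"name": "step_arm", "arguments": {"increments": [{"delta_pos":[-2,-4,-3],"dr":[0,0,0],"fingers":-0.1},{"delta_pos":[-4,-9,-4],"dr":[0,0,0],"fingers":-0.1},{"delta_pos":[-6,-14,-4],"dr":[0,0,0],"fingers":-0.1},{"delta_pos":[-7,-19,-4],"dr":[0,0,0],"fingers":-0.1},{"delta_pos":[-7,-24,-4],"dr":[0,0,0],"fingers":-0.1}]}}

```text
time: 14.88
tool_pos: [0.4496, 0.0293, 0.1923]
tool_rot: [3.14, 0.028, -0.015]
contact_force: [1.0, 0.7, -0.2]
opening: 0.0506
grip_force: 0.0
```

Run:
```python
from h import *
im=viewer.read_camera("top")
b=im[130:300,355:495]; s=viewer.read_camera("side")[120:240,320:470]
cv2.imwrite("pics/end.png",np.hstack([cv2.resize(b,(440,534),interpolation=cv2.INTER_CUBIC)[:480],cv2.resize(s,(350,480))])[...,::-1])
def c(x,y,z):
    yw=-.012;return px("top",[.519+x*np.cos(yw)-y*np.sin(yw),-.2125+x*np.sin(yw)+y*np.cos(yw),z])
for n,P in {'roof':(.039,0,.087),'rfFL':(.057,.022,.087),'rfFR':(.057,-.022,.087),'rfNL':(.021,.022,.087),'hoodNL':(-.062,.017,.073),'hoodNR':(-.062,-.017,.073)}.items():
    u=c(*P);print(n,((u-[355,130])*440/140).round(0))
print(robot.observe()['contact_force'],cur())
```

```text
roof [226. 255.]
rfFL [201. 235.]
rfFR [250. 235.]
rfNL [202. 275.]
hoodNL [207. 368.]
hoodNR [245. 368.]
[ 0.27926408 -0.50192972 -0.28628135] (array([0.44974992, 0.03157931, 0.19221098]), array([-3.14142582,  0.02791381, -0.00927018]))
```

View pics/end.png

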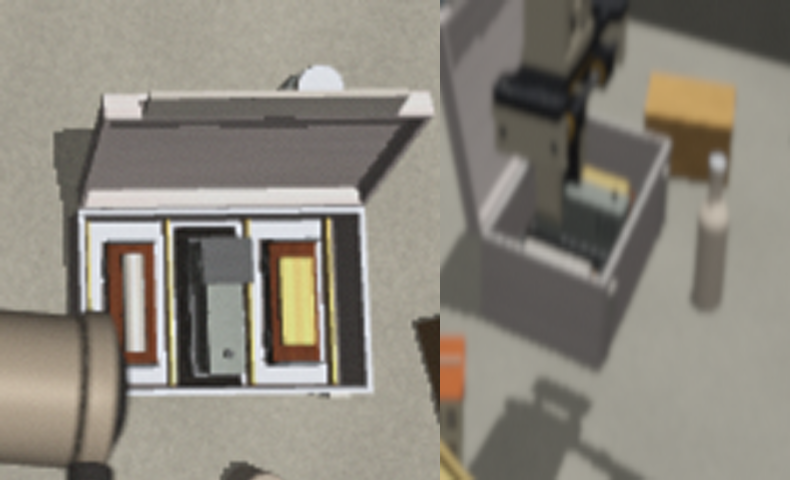

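The top view shows the loco upright in the middle bay: roof at (201–252, 238–283) and hood end at row 372, about 4 mm from nominal. That leaves it inside the end blocks. The lid is open, the wagons haven't moved and the arm is clear, so I'll hand in.

```bash
python3 -c "
from cell import robot
print(robot.hand_in())"
```

```text
the job is handed in; nothing more can be done
None
```

I opened the lid against its stop, set the locomotive upright and released on its bed in the middle bay (about 4 mm off centre lengthwise by the last picture), and handed the job in with the arm clear; the hand-in call gave no verdict.

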